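# Feed a turning blank into the dust-tight hopper

## Task

Feed the plain square-section turning blank into the hopper: lay it lengthways on the sprung feed plate, push the plate down until it lies level, and keep it level while you push the blank through the swing flap until it rolls away inside. Press only gently, no more than about 5 kg of force from the gripper on any part of the hopper, and leave the other pieces of wood and the lathe chuck where they are. At the end the plate must have sprung back up and the flap must hang shut behind the blank.

Things in the scene. Friction and masses are not known exactly. Their poses are not given: they have to be found in the camera images.
- hopper: Grey sheet-metal feed hopper, fixed to the bench, 409 long (its x), 162 wide, 120 high. Origin on the bench under the middle of the feed plate; x = feeding direction, z up. Plate's hinge at x = -95 mm, level plate's free edge at x = +95, closed bin from +95 to +309 mm: cover of five lengthways steel bars 26 mm apart, its top 120 mm above the bench, floor 6 mm above the bench.
- hinge (a point): Centre of the feed plate's hinge line, at the height of the plate's top (60 mm above the bench), the end away from the doorway. Axes as hopper.
- plate_edge (a point): Middle of the top of the plate's free edge, next to the doorway, 190 mm from the hinge; it moves with the plate. x along the plate away from the hinge, z normal to the plate. Fingertips slid along the plate while pressing drag strongly, and the pressing force can climb as they go.
- feed_plate (a joint): Tilt (rad) of the aluminium feed plate, 190 x 94 x 5 mm, fences 10 high and 86 apart along its sides: 0 = level, on a hard stop; 0.26 = sprung up, free edge 49 mm higher, blocking the doorway. Let go, it springs up. Holding it level takes about 0.55 N m at the hinge (3 N at the free edge, 9 N at 60 mm from the hinge); the blank's weight alone does not push it down.
- flap (a joint): Angle of the very light aluminium flap, 66 x 46 x 3 mm, that hangs from the doorway's lintel 117 mm beyond the hopper's origin, in rad: 0 = hanging shut, grows as it swings inwards (to the hopper's +x), at most 1.5. A weak spring shuts it.
- mouth (a point): Middle of the doorway's threshold, at the level plate's height (60 mm), 15 mm beyond its free edge, at the front of the 6 mm doorway sheet. Doorway 70 mm wide, its lintel's underside 48 mm above this point. Beyond the plate's edge a slide of free rollers falls at 17 degrees to the bin's far wall: a blank whose tail is pushed past the plate's edge rolls in by itself.
- blank_center (a point): Centre of the turning blank: a plain wooden bar of rectangular section, 110 long (its x), 46 wide (y) and 36 high (z) mm, loose, about 0.15 kg, lying flat on the bench. Either end may go first.
- spindle: Bystander: turned wooden spindle with square ends, 130 x 36 x 36 mm, long axis x, origin under its middle.
- board: Bystander: flat wooden board 120 x 75 x 18 mm, origin under its middle.
- block: Bystander: short wooden block 62 x 62 x 50 mm, origin under its middle.
- chuck: Bystander, near the robot: round steel lathe chuck, 100 mm across, 60 high, origin under its middle.
Mind the look-alikes: they are no part of the job. Leave any black or purple look-alike of the part that bears blank_center alone.

How it is judged:
By the outcome, as a careful person would: the job done as asked, in the order asked, and still so for the second after the job is handed in, with the robot touching nothing.
It also fails if it takes over 72 s, if anything falls off the work surface, if the arm or the gripper's body presses on something with over 40 N, if the wrist force passes 120 N, or if a joint passes its speed limit or range.

## Robot

A 7-joint arm with a two-finger parallel gripper is mounted at the origin on the work surface. World frame = base frame: x ahead of the robot, y to its left, z up, the work surface at z = 0. Lengths are in m, angles in rad, forces in N, time in s.
With the tool pointing down it reaches from about 0.425 to 0.95 m from the base axis. Payload 4.7 kg.
Tool frame: the origin (TCP) lies midway between the tips of the shut fingers; the grasp point (between the pads) lies r.tcp_to_grasp behind it (r.tcp_to_grasp is the distance from the TCP to the grasp point, in m); x points along the fingers, z is the direction in which the jaws open and shut, and the axes are right-handed (so a half turn about x gives the same grasp; the last joint's range is limited). The gripper opens to 87 mm and grips with 3 to 60 N. Pads are 19 mm wide; open, the fingers measure 117 mm over their backs; the gripper's body (75 mm by 190 mm) begins 51 mm behind the grasp point.
Start: joints at [-1.378, 0.469, -0.049, 1.532, 0.024, 1.141, -0.082], TCP at [0.148, 0.658, 0.223] pointing down, gripper open.
Joint ranges: [-2.59, 2.59], [-0.33, 1.99], [-1.39, 1.29], [0.1, 2.45], [-1.04, 4.18], [0.21, 1.99], [-2.66, 2.66]. Speed limits (rad/s): [2.57, 2.57, 3.14, 3.14, 3.14, 3.14, 3.14].

## Interface

Orientations are given as a unit quaternion [w, x, y, z].
In Python, from cell import r gives the robot as it stands.
- The arm moves only by the tool carry_out, never from a script. Its argument "commands" is a list of rows, each a list of 5 numbers: the gripper's target within -1 to 1 (fully open at 1, half-way at 0, shut at -1), then the shift along the tool's x, y, z in cm, then the turn about the tool's x in degrees. A call has exactly 5 rows; each row is the pose to reach, as a shift and turn from the pose commanded when the call began, along the tool's axes at that moment; what a row does not reach only later rows make up. A row lasts 1/8 s, in which the tool goes at most 62.5 mm and 10.7 degrees, less where a joint would pass 70% of its speed; a pose out of reach is approached as far as the arm can. A call with a gripper value outside its range is refused whole. The fingers move at their own pace and stop on an object; "squeeze" is the grip in N (left out, the last holds). Time passes only in rows, so rows that repeat a pose let the fingers close, or fill a call up. It gives the time, the measured TCP pose, the force and the opening at its end, in the units of the state.
- r.get_state(): the state, without advancing time (a new reading comes with each control period).
- r.read_camera(name): name is "scene" or "top" or "wrist"; returns the picture (384x512x3 uint8, red, green, blue); there is no depth.
- r.get_calibration(name): a dict with "fx", "fy", "cx", "cy" (pixels), "position" and "orientation" of the camera in the world. Camera axes: x right, y down, z forward; pixel columns grow to the right and rows downward; lengths in m; the calibration is good to about 2 mm. A picture is of the moment at which its call begins: read the wrist's pose just before it. get_calibration takes no time and is no camera call; for the wrist camera it gives the pose at the moment of the call.
- r.job_done(): hands the job in, once; it reports no verdict.
Trained networks look in the newest picture that a camera, given by its name, has taken for a name from the list of things; names that differ only in an ending like _2 or _b are one class to them, and where a whole thing is asked for, a point or a joint stands for the part that bears it (a point fixed in the world has none). Each returns a list of dicts, best first, with "conf" (0 to 1); they miss things now and then, are a little off and sometimes report something else, mostly with a low value. They report only what shows in the picture. A call takes as long as a camera call. They do not tell look-alikes from the thing itself.
- r.look_for(thing, camera): "xy" ([column, row] in pixels, amid what is visible of it).
- r.regions_of(thing, camera): "mask" (384x512 bool, what is visible of it) and "xy" ([column, row] in pixels, amid what is visible of it).
- r.place_of(thing, camera): "xy" ([column, row] in pixels: a listed point, or the origin of a listed thing).
The state is a dict: "time_s": time; "joint_pos": joint angles; "joint_velocities": joint speeds; "joint_torque": joint torques, N m; "tool_pos": TCP position; "ee_rot": TCP orientation; "contact_force": force on the tool from outside, world axes, zero at the start; "wrist_torque": the same for the moment, N m; "width": finger opening in m.
Only numpy, scipy, OpenCV 4.12 (cv2) and the standard library are available. Lean on these libraries where they do the work, as an engineer would, in place of code of your own. Each camera call takes 0.05 s, during which the arm holds its last target. There are 200 camera calls.

## Working session

There is one attempt and no reset: what is moved stays moved. The work goes in short steps, Python scripts to look and compute and a tool call to move; the robot and the scene stay as the last step left them, time stands still between calls to the robot, and variables do not carry over. Pictures are saved under pics/ and viewed, about 8 in all and at most 12, crops included, and the job is handed in when it is done.

Besides the shell and the picture viewer there is one more tool, called after "Emit:" as a command line: name --pt "numbers of a row" for each row, then --argument value for the rest. carry_out: Moves the arm, as the interface text tells. Its arguments: {"type":"object","properties":{"commands":{"type":"array"},"squeeze":{"type":"number"}},"required":["commands"]}

```bash
mkdir -p pics
cat > h.py <<'E'
from cell import r
import numpy as np, cv2
from scipy.spatial.transform import Rotation as R
def rot(q): return R.from_quat([q[1],q[2],q[3],q[0]]).as_matrix()
def ray(cal,xy,z):
    d=rot(cal["orientation"])@np.array([(xy[0]-cal["cx"])/cal["fx"],(xy[1]-cal["cy"])/cal["fy"],1])
    p=np.array(cal["position"]); return p+d*(z-p[2])/d[2]
def proj(cal,P):
    c=rot(cal["orientation"]).T@(np.array(P)-np.array(cal["position"]))
    return np.array([cal["fx"]*c[0]/c[2]+cal["cx"],cal["fy"]*c[1]/c[2]+cal["cy"]])
def tri(c1,a,c2,b):
    A=[];B=[]
    for c,xy in((c1,a),(c2,b)):
        d=rot(c["orientation"])@np.array([(xy[0]-c["cx"])/c["fx"],(xy[1]-c["cy"])/c["fy"],1]);d/=np.linalg.norm(d)
        M=np.eye(3)-np.outer(d,d);A.append(M);B.append(M@np.array(c["position"]))
    return np.linalg.solve(sum(A),sum(B))
def save(n,im): cv2.imwrite("pics/"+n+".png",im[:,:,::-1])
E
python3 - <<'E'
from h import *
np.set_printoptions(precision=4,suppress=True)
s=r.get_state();print(s["tool_pos"],s["ee_rot"],s["contact_force"],s["width"],r.tcp_to_grasp)
for c in("top","scene"):
    im=r.read_camera(c); save(c+"0",im); cal=r.get_calibration(c); print(c,cal)
    for t,z in(("blank_center",.018),("hopper",0),("hinge",.06),("mouth",.06),("plate_edge",.108),("spindle",0),("board",0),("block",0),("chuck",0)):
        for d in r.place_of(t,c)[:4]: print(c,t,round(d["conf"],2),np.round(d["xy"]),ray(cal,d["xy"],z)[:2])
E
```

```text
[0.1483 0.6579 0.2215] [ 0.5517 -0.4421  0.5528  0.4412] [-0.0243 -0.4994  0.4968] 0.08692912907006685 0.0187
top {'fx': 482.99341412143843, 'fy': 482.99341412143843, 'cx': 249.26132046993698, 'cy': 193.49798104886824, 'position': array([ 0.1872, -0.0501,  1.6564]), 'orientation': array([-0.0702,  0.7138, -0.6931,  0.0722])}
top blank_center 0.87 [372. 162.] [ 0.649  -0.4777]
top blank_center 0.77 [332. 171.] [ 0.6111 -0.3386]
top blank_center 0.74 [295. 160.] [ 0.6462 -0.2063]
top blank_center 0.61 [358. 211.] [ 0.4729 -0.4249]
top hopper 0.69 [236. 186.] [ 0.5497 -0.0018]
top hinge 0.91 [233. 210.] [0.4568 0.0044]
top mouth 0.65 [240. 152.] [ 0.66   -0.0131]
top plate_edge 0.7 [236. 152.] [ 0.643  -0.0006]
top plate_edge 0.17 [241. 151.] [ 0.648  -0.0168]
top spindle 0.8 [316. 219.] [ 0.4421 -0.2833]
top spindle 0.56 [138. 165.] [0.6179 0.3471]
top board 0.85 [134. 168.] [0.6066 0.3593]
top block 0.75 [153. 210.] [0.4558 0.2835]
top chuck 0.84 [280. 250.] [ 0.3335 -0.1616]
top chuck 0.49 [314. 217.] [ 0.4483 -0.278 ]
scene {'fx': 354.1817006438241, 'fy': 354.1817006438241, 'cx': 253.36149291303644, 'cy': 197.78408072630856, 'position': array([ 1.0193, -0.6684,  0.7591]), 'orientation': array([-0.3917,  0.8503,  0.3173, -0.1508])}
scene blank_center 0.93 [219. 294.] [ 0.6176 -0.3457]
scene blank_center 0.93 [196. 345.] [ 0.67   -0.4687]
scene blank_center 0.87 [155. 286.] [ 0.4794 -0.4338]
scene blank_center 0.62 [311. 159.] [0.458 0.29 ]
scene hopper 0.88 [282. 215.] [ 0.5501 -0.0043]
scene hinge 0.7 [265. 187.] [0.4681 0.0105]
scene mouth 0.97 [312. 215.] [ 0.6531 -0.0018]
scene plate_edge 0.95 [307. 200.] [ 0.6337 -0.0054]
scene spindle 0.97 [194. 250.] [ 0.4497 -0.2788]
scene spindle 0.61 [265. 187.] [0.4186 0.0698]
scene board 0.79 [359. 174.] [0.6283 0.346 ]
scene block 0.61 [309. 161.] [0.4468 0.297 ]
scene block 0.35 [311. 216.] [0.6204 0.0507]
scene chuck 0.7 [201. 214.] [ 0.3539 -0.1679]
```

Run:
```python
from h import *
a=cv2.imread("pics/top0.png");b=cv2.imread("pics/scene0.png")
cv2.imwrite("pics/v1.png",np.vstack([cv2.resize(a[100:290,100:420],(800,475),interpolation=cv2.INTER_CUBIC)]))
cv2.imwrite("pics/v2.png",cv2.resize(b[130:384,110:440],(780,600),interpolation=cv2.INTER_CUBIC))
```

```text
(no output)
```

View pics/v1.png

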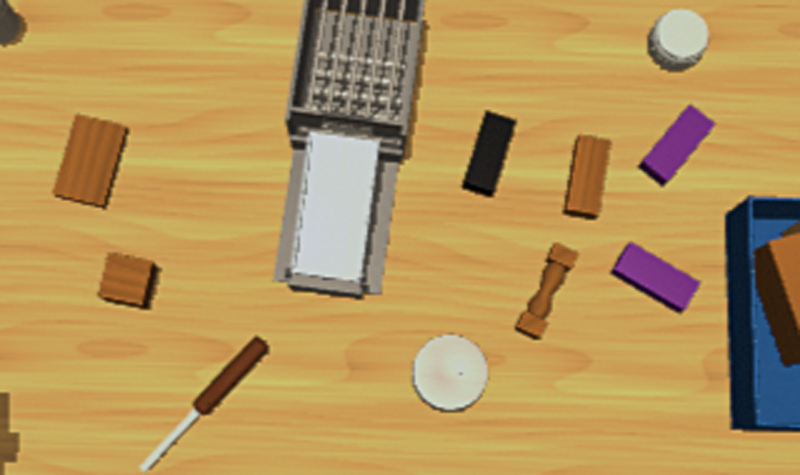

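View pics/v2.png

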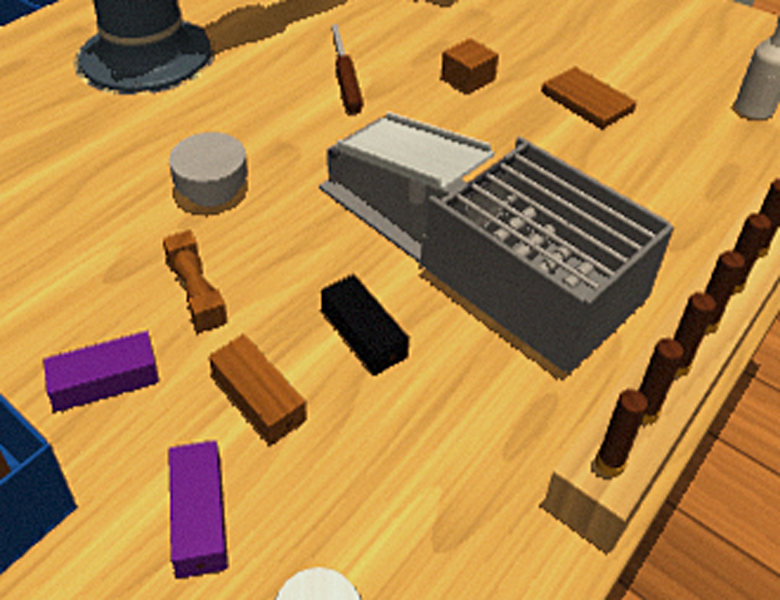

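Look-alikes, by top camera pixel: wood bar (335,171), black (296,161), purple (371,158) and (362,211), and the turned spindle (316,219). Only the one at (335,171) is a plain wooden bar, and the enlarged crops confirm it. Next I'll get its orientation and the hopper's yaw.

Run:
```python
from h import *
np.set_printoptions(precision=4,suppress=True)
s=r.get_state();M=rot(s["ee_rot"]);print("tool axes cols\n",M)
w=r.get_calibration("wrist");W=rot(w["orientation"]);print("wrist cam in tool",M.T@(np.array(w["position"])-s["tool_pos"]),"\n",M.T@W,w["fx"])
C={}
for c in("top","scene"):
    r.read_camera(c);C[c]=r.get_calibration(c)
    P={}
    for t in("hinge","mouth","plate_edge"): P[t]=r.place_of(t,c)[0]["xy"]
    C[c+"P"]=P
for t in("hinge","mouth","plate_edge"): print(t,tri(C["top"],C["topP"][t],C["scene"],C["sceneP"][t]))
for d in r.regions_of("blank_center","scene"):
    print("scene",d["xy"],d["mask"].sum())
for d in r.regions_of("blank_center","top"):
    m=d["mask"].astype(np.uint8)
    cs=max(cv2.findContours(m,0,2)[0],key=cv2.contourArea)
    pts=np.array([ray(C["top"],p[0],.034)[:2] for p in cs],np.float32)
    q=cv2.minAreaRect(pts);print("top",d["xy"],q)
    v=cv2.boxPoints(q);e=[v[1]-v[0],v[2]-v[1]];e=max(e,key=np.linalg.norm);print("long yaw",np.degrees(np.arctan2(e[1],e[0])))
```

```text
tool axes cols
 [[-0.     -0.9755  0.22  ]
 [ 0.0001  0.22    0.9755]
 [-1.      0.0001  0.0001]]
wrist cam in tool [-0.1614  0.0707 -0.0007] 
 [[-0.0015 -0.257   0.9664]
 [-0.0003 -0.9664 -0.257 ]
 [ 1.     -0.0007  0.0014]] 303.9651521786928
hinge [0.4502 0.0149 0.0567]
mouth [ 0.6602 -0.0164  0.0739]
plate_edge [ 0.6344 -0.0009  0.1122]
scene [219.5, 294.1] 925
scene [153.6, 288.4] 1047
scene [196.1, 345.7] 1221
scene [263.6, 268.4] 887
top [372.5, 162.0] ((0.6595262885093689, -0.4661597013473511), (0.05112295597791672, 0.11818335950374603), 53.77790451049805)
long yaw -36.222088
top [357.1, 210.5] ((0.4708462357521057, -0.43573397397994995), (0.1109168753027916, 0.052146151661872864), 61.604618072509766)
long yaw 61.604614
top [331.9, 170.0] ((0.6099106073379517, -0.3417060673236847), (0.04898068681359291, 0.11700274050235748), 80.08165740966797)
long yaw -9.918328
top [297.6, 161.0] ((0.6386899948120117, -0.2069096714258194), (0.0469459667801857, 0.12005108594894409), 72.96192169189453)
long yaw -17.038073
```

Emit:
carry_out --pt "1 -0.4 -3.4 -3.7 0" --pt "1 -0.8 -6.8 -7.5 -1" --pt "1 -1.2 -10.2 -11.2 -2" --pt "1 -1.6 -13.6 -15 -3" --pt "1 -2 -17 -18.7 -3"

```text
time_s: 2.12
tool_pos: [0.274, 0.4372, 0.2429]
ee_rot: [0.541, -0.456, 0.54, 0.456]
contact_force: [-0.7, 0.7, 0.2]
width: 0.0869
```

Emit:
carry_out --pt "1 -0.4 -3.4 -3.7 0" --pt "1 -0.8 -6.8 -7.5 0" --pt "1 -1.2 -10.2 -11.2 0" --pt "1 -1.6 -13.6 -15 0" --pt "1 -2 -17 -18.7 0"

```text
time_s: 2.75
tool_pos: [0.41, 0.2242, 0.263]
ee_rot: [0.541, -0.456, 0.54, 0.456]
contact_force: [-0.1, 0.6, 0.3]
width: 0.0872
```

Emit:
carry_out --pt "1 -0.4 -4 -4 0" --pt "1 -0.8 -8 -8 0" --pt "1 -1.2 -12 -12 0" --pt "1 -1.6 -14.6 -15.8 0" --pt "1 -1.6 -14.6 -15.8 0"

```text
time_s: 3.38
tool_pos: [0.5277, 0.0409, 0.2791]
ee_rot: [0.542, -0.455, 0.542, 0.453]
contact_force: [-0.5, -0.1, 0.0]
width: 0.0872
```

Run:
```python
from h import *
np.set_printoptions(precision=4,suppress=True)
s=r.get_state();print(s["tool_pos"],rot(s["ee_rot"])[:2])
w=r.get_calibration("wrist");im=r.read_camera("wrist")
for t,z in(("hinge",.06),("mouth",.06),("plate_edge",.109),("hopper",0)):
    for d in r.place_of(t,"wrist")[:2]:
        print(t,d["conf"],d["xy"],ray(w,d["xy"],z)); cv2.circle(im,tuple(int(v) for v in d["xy"]),3,(255,0,0),1)
save("w1",cv2.resize(im,(768,576)))
np.save("w1.npy",np.array([w],dtype=object),allow_pickle=True)
```

```text
[0.5277 0.0409 0.2791] [[ 0.0015 -0.9843  0.1763]
 [-0.0014  0.1763  0.9843]]
hinge 0.66 [217.0, 111.0] [0.4483 0.0147 0.06  ]
mouth 0.93 [229.5, 268.6] [ 0.6575 -0.0113  0.06  ]
hopper 0.92 [225.6, 181.0] [0.547  0.0007 0.    ]
```

View pics/w1.png

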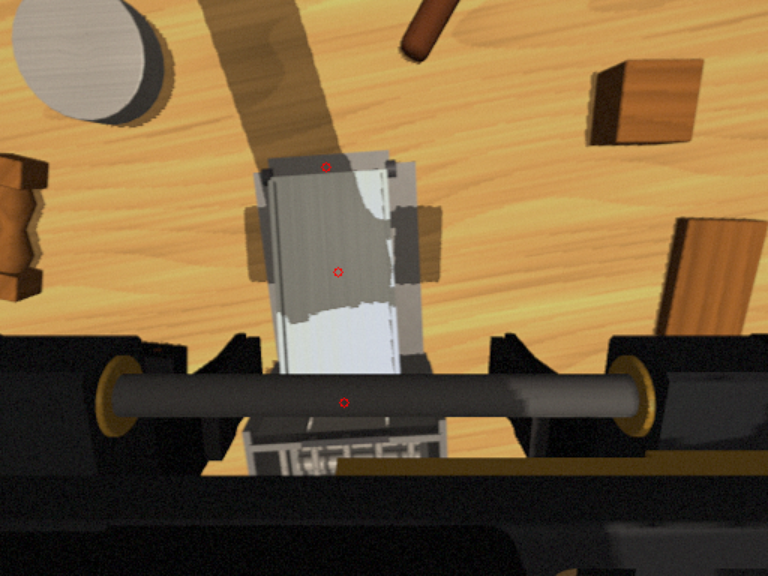

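The wrist view shows the hinge near (217,111), the plate running down the picture, and the doorway hidden behind the gripper. The networks' points agree with this to about 5 mm. I'll refine the yaw from edges.

Run:
```python
from h import *
np.set_printoptions(precision=4,suppress=True)
w=np.load("w1.npy",allow_pickle=True)[0]
f=lambda x,y,z:ray(w,(x/1.5,y/1.5),z)
def yaw(a,b):d=b-a;return np.degrees(np.arctan2(d[1],d[0]))
for z in(0,.005): print("flange",f(413,162,z),f(424,352,z),yaw(f(413,162,z),f(424,352,z)))
print("hinge corners",f(272,175,.06),f(387,170,.06))
t=cv2.cvtColor(cv2.imread("pics/top0.png"),cv2.COLOR_BGR2GRAY)
c=r.get_calibration("top");g=lambda x,y,z:ray(c,(100+x*.4,100+y*.4),z)
print("bin L top",g(305,0,.12),g(289,125,.12),yaw(g(289,125,.12),g(305,0,.12)))
print("bin R top",g(424,0,.12),g(407,132,.12),yaw(g(407,132,.12),g(424,0,.12)))
# model reprojection for hypothesis
for o,y in(((.5475,.001),-7.5),):
    a=np.radians(y);Rm=np.array([[np.cos(a),-np.sin(a)],[np.sin(a),np.cos(a)]])
    def P(x,yy,z):return np.r_[np.array(o)+Rm@[x,yy],z]
    pts=[P(-95,0,60)]
    ims=[(cv2.imread("pics/w1.png"),w,1.5),(cv2.resize(cv2.imread("pics/top0.png")[100:230,190:290],None,fx=4.5,fy=4.5,interpolation=2),c,None)]
    th=.26
    plate=[(-.095,.047,.06),(-.095,-.047,.06),(-.095+.19*np.cos(th),-.047,.06+.19*np.sin(th)),(-.095+.19*np.cos(th),.047,.06+.19*np.sin(th))]
    bin_=[(.095,.081,.12),(.095,-.081,.12),(.309,-.081,.12),(.309,.081,.12)]
    for im,cal,k in ims:
        for poly,col in((plate,(0,0,255)),(bin_,(0,200,0))):
            q=np.array([proj(cal,P(*p)) for p in poly])
            q=q*k if k else (q-[190,100])*4.5+1.75
            cv2.polylines(im,[q.astype(np.int32)],True,col,1)
    A=ims[0][0][130:450,220:470];B=ims[1][0]
    A=cv2.resize(A,(int(250*585/320),585))
    cv2.imwrite("pics/fit.png",np.hstack([cv2.resize(A,(350,585)),cv2.resize(B,(450,585))]))
```

```text
flange [0.4572 0.0894 0.    ] [0.6463 0.0713 0.    ] -5.487621659487512
flange [0.4572 0.089  0.005 ] [0.6442 0.071  0.005 ] -5.487621659487506
hinge corners [ 0.4471 -0.0292  0.06  ] [0.4597 0.0629 0.06  ]
bin L top [0.8212 0.0516 0.12  ] [0.6449 0.0657 0.12  ] -4.573124065895562
bin R top [ 0.8262 -0.1093  0.12  ] [ 0.6401 -0.0906  0.12  ] -5.733786496728282
```

View pics/fit.png

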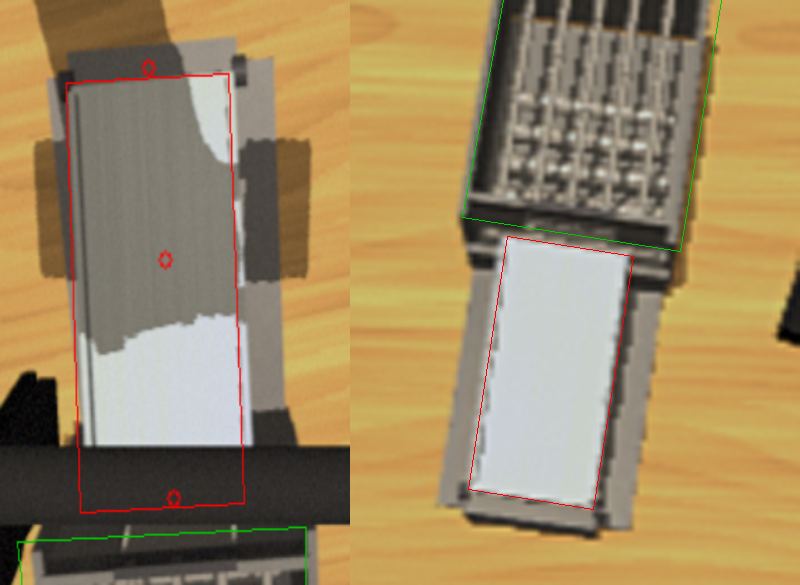

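Yaw looks nearer -5.5° than -7.5°. I'll move farther along +x so the whole plate and doorway are clear of the gripper.

Emit:
carry_out --pt "1 -0.5 -4 -1 0" --pt "1 -1 -8 -2 -1" --pt "1 -2 -12 -3 -2" --pt "1 -2 -15 -3.6 -2" --pt "1 -2 -15 -3.6 -2"

```text
time_s: 4.25
tool_pos: [0.6691, -0.015, 0.2975]
ee_rot: [0.532, -0.465, 0.533, 0.465]
contact_force: [-0.6, 0.3, -0.1]
width: 0.0872
```

Run:
```python
from h import *
np.set_printoptions(precision=4,suppress=True)
s=r.get_state();print(s["tool_pos"],s["joint_velocities"])
w=r.get_calibration("wrist");im=r.read_camera("wrist")
for t,z in(("hinge",.06),("mouth",.06),("plate_edge",.109),("hopper",0)):
    for d in r.place_of(t,"wrist")[:2]:
        print(t,d["conf"],d["xy"],ray(w,d["xy"],z))
save("w2raw",im)
save("w2",cv2.resize(im[:240,100:400],(750,600),interpolation=2))
np.save("w2.npy",np.array([w],dtype=object),allow_pickle=True)
```

```text
[ 0.6691 -0.015   0.2975] [-0.0188 -0.0382 -0.0114  0.0508 -0.0014  0.0125 -0.0068]
mouth 0.94 [253.2, 155.4] [ 0.6517 -0.0084  0.06  ]
plate_edge 0.58 [254.6, 144.9] [ 0.6336 -0.0049  0.109 ]
```

View pics/w2.png

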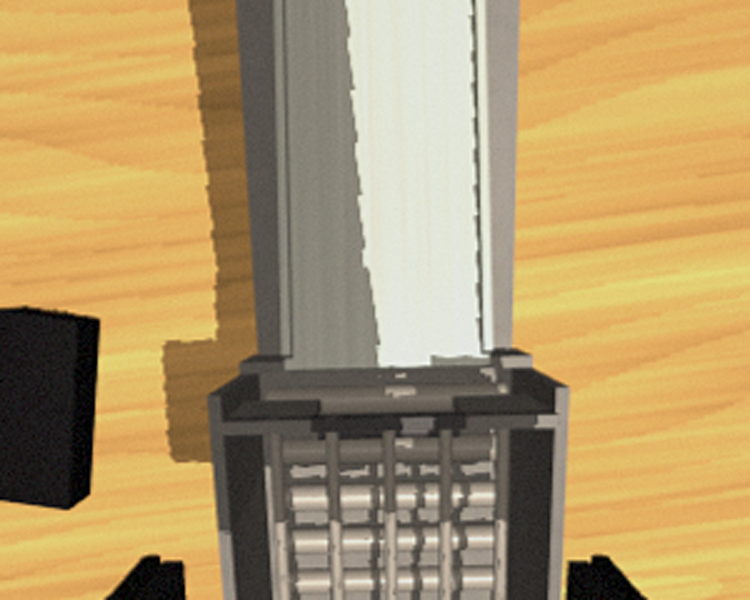

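The picture shows the plate's free edge at about (254,145) raw and the doorway and bin below it. The plate centreline runs from (251,0) to (255,141), with the middle bar at (256,172) to (256,240).

Run:
```python
from h import *
np.set_printoptions(precision=4,suppress=True)
w=np.load("w2.npy",allow_pickle=True)[0]
f=lambda x,y,z:ray(w,(100+x/2.5,y/2.5),z)
z0=.09
for i in range(20): p=f(378.5,0,z0); z0=.07+(p[0]-.453)*np.tan(.26)
e=f(387,353,.119);print("plate far",e,"plate near",p)
a,b=f(390,432,.118),f(391,600,.118);print("bar",a,b)
print("bin outer corners top",f(210,388,.12),f(568,388,.12), f(213,530,.12),f(566,560,.12))
print("bars spacing",[f(x,520,.118)[1] for x in(278,335,390,447,500)])
y=lambda u,v:np.degrees(np.arctan2((v-u)[1],(v-u)[0]))
print(y(p,e),y(a,b),y(p,b),y(np.array([.453,.0155]),e))
```

```text
plate far [ 0.6286 -0.0042  0.119 ] plate near [0.4779 0.0124 0.0766]
bar [ 0.6642 -0.0075  0.118 ] [ 0.746  -0.0176  0.118 ]
bin outer corners top [ 0.6333 -0.0845  0.12  ] [0.6547 0.0738 0.12  ] [ 0.6989 -0.0956  0.12  ] [0.736  0.0672 0.12  ]
bars spacing [np.float64(-0.06498208037322986), np.float64(-0.0384607929534906), np.float64(-0.012867313521908674), np.float64(0.013659702346880217), np.float64(0.038327789540427176)]Traceback (most recent call last):
  File "<stdin>", line 12, in <module>
  File "<stdin>", line 11, in <lambda>
ValueError: operands could not be broadcast together with shapes (3,) (2,)
```

Emit:
carry_out --pt "1 0.5 -1.5 -6 0" --pt "1 1.5 -3 -12 0" --pt "1 2.5 -4.5 -18 1" --pt "1 3.5 -6 -24 1.8" --pt "1 4.5 -6.5 -30 1.8"

```text
time_s: 5.12
tool_pos: [0.6928, -0.3219, 0.2534]
ee_rot: [0.54, -0.457, 0.539, 0.457]
contact_force: [0.5, -0.3, 0.7]
width: 0.087
```

Run:
```python
from h import *
np.set_printoptions(precision=4,suppress=True)
for i in range(3): r.read_camera("wrist")
s=r.get_state();M=rot(s["ee_rot"]);print(s["tool_pos"],np.degrees(np.arctan2(-M[1,1],-M[0,1])))
w=r.get_calibration("wrist");im=r.read_camera("wrist")
for d in r.regions_of("blank_center","wrist"):
    m=d["mask"].astype(np.uint8);col=im[d["mask"]].mean(0)
    cs=max(cv2.findContours(m,0,2)[0],key=cv2.contourArea)
    q=cv2.minAreaRect(np.array([ray(w,p[0],.036)[:2] for p in cs],np.float32))
    v=cv2.boxPoints(q);e=max([v[1]-v[0],v[2]-v[1]],key=np.linalg.norm);print(round(d["conf"],2),d["xy"],col.round(),q,np.degrees(np.arctan2(e[1],e[0])))
for d in r.place_of("blank_center","wrist"): print(d["conf"],d["xy"],ray(w,d["xy"],.018))
save("w3",im[:,:]);np.save("w3.npy",np.array([w],dtype=object),allow_pickle=True)
```

```text
[ 0.6894 -0.3264  0.2528] -9.939350939311813
0.94 [336.9, 113.4] [41. 37. 33.] ((0.6403595805168152, -0.2106810212135315), (0.05313064530491829, 0.11031867563724518), 74.16622161865234) -15.833777
0.7 [138.6, 166.7] [118.  51. 125.] ((0.6618296504020691, -0.4655050039291382), (0.05201441049575806, 0.11658275127410889), 51.103939056396484) -38.89609
0.65 [136.0, 14.1] [109.  45. 119.] ((0.4968458414077759, -0.4363629221916199), (0.12311463057994843, 0.043277982622385025), 80.033447265625) 80.033455
0.57 [225.6, 109.2] [103.  64.  29.] ((0.6118752956390381, -0.3435518145561218), (0.04636460170149803, 0.10898623615503311), 80.71038818359375) -9.289614
0.37 [468.3, 121.6] [79. 74. 67.] ((0.6753391027450562, -0.048683032393455505), (0.12362148612737656, 0.270304411649704), 84.59752655029297) -5.402471
0.92 [336.6, 117.9] [ 0.6431 -0.2075  0.018 ]
0.82 [226.3, 116.1] [ 0.6168 -0.3444  0.018 ]
0.77 [123.1, 4.9] [ 0.4738 -0.4381  0.018 ]
0.57 [138.3, 171.8] [ 0.6667 -0.4727  0.018 ]
```

View pics/w3.png

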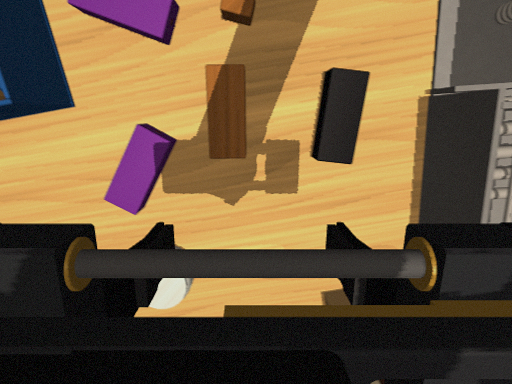

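Wooden bar at (226,112): it fits to 109 x 46 mm, centre (0.612,-0.3436), yaw -9.3°. Black and purple ones rejected. I'll grasp near its robot-side end, which will be the tail.

Emit:
carry_out --pt "1 2 4 -1 0" --pt "1 5 8 -2 -0.6" --pt "1 9 11.4 -3.1 -0.6" --pt "1 14 11.4 -3.1 -0.6" --pt "1 17 11.4 -3.1 -0.6"

```text
time_s: 6.05
tool_pos: [0.575, -0.3298, 0.0821]
ee_rot: [0.537, -0.46, 0.536, 0.461]
contact_force: [0.8, 0.9, 0.4]
width: 0.0872
```

Emit:
carry_out --pt "1 0 0 0 0" --pt "1 0 0 0 0" --pt "1 0 0 0 0" --pt "1 1 0 0 0" --pt "1 2 0 0 0"

```text
time_s: 6.68
tool_pos: [0.5749, -0.3332, 0.0632]
ee_rot: [0.537, -0.46, 0.537, 0.46]
contact_force: [-0.3, 0.2, 0.7]
width: 0.0869
```

Emit:
carry_out --pt "1 2 0.3 -0.4 0" --pt "1 4 0.3 -0.4 0" --pt "1 5.5 0.3 -0.4 0" --pt "1 6 0.3 -0.4 0" --pt "1 6 0.3 -0.4 0"

```text
time_s: 7.3
tool_pos: [0.5713, -0.3367, 0.0031]
ee_rot: [0.537, -0.46, 0.537, 0.46]
contact_force: [-0.7, 1.7, 0.1]
width: 0.0873
```

Emit:
carry_out --pt "-0.2 0 0 0 0" --pt "-0.4 0 0 0 0" --pt "-0.6 0 0 0 0" --pt "-0.6 0 0 0 0" --pt "-0.6 0 0 0 0" --squeeze 35

```text
time_s: 7.92
tool_pos: [0.5713, -0.3367, 0.0036]
ee_rot: [0.537, -0.46, 0.537, 0.46]
contact_force: [-0.6, 1.2, 0.2]
width: 0.0455
```

Emit:
carry_out --pt "-0.6 -3 0 0 0" --pt "-0.6 -7 0 0 0" --pt "-0.6 -11 0 0 0" --pt "-0.6 -15 0 2 0" --pt "-0.6 -18 0 6 0"

```text
time_s: 8.55
tool_pos: [0.5798, -0.2792, 0.1852]
ee_rot: [0.538, -0.459, 0.538, 0.458]
contact_force: [0.6, 0.2, -1.4]
width: 0.0458
```

Emit:
carry_out --pt "-0.6 0 2 5 -1" --pt "-0.6 0 4 10 -2" --pt "-0.6 0 6 15 -2.8" --pt "-0.6 0 8 20 -2.8" --pt "-0.6 0 10 24 -2.8"

```text
time_s: 9.18
tool_pos: [0.5179, -0.0224, 0.1832]
ee_rot: [0.525, -0.473, 0.526, 0.473]
contact_force: [0.7, 0.5, -1.6]
width: 0.0463
```

Emit:
carry_out --pt "-0.6 0 0 2 0" --pt "-0.6 0 0 3 0" --pt "-0.6 0 0 3 0" --pt "-0.6 0 0 3 0" --pt "-0.6 0 0 3 0"

```text
time_s: 9.8
tool_pos: [0.5221, 0.0037, 0.1835]
ee_rot: [0.526, -0.472, 0.527, 0.472]
contact_force: [0.6, 0.0, -0.5]
width: 0.0459
```

```bash
cat > hp.py <<'E'
from h import *
np.set_printoptions(precision=4,suppress=True)
O=np.array([.547,.0047]);Y=-6.5
def where():
    s=r.get_state();M=rot(s["ee_rot"]);a=np.radians(Y);u=np.array([np.cos(a),np.sin(a)]);v=np.array([-u[1],u[0]])
    d=s["tool_pos"][:2]-O
    print("t %.2f hopper-x %.1f y %.1f z %.1f mm yaw %.2f (hopper %.1f) F %s w %.4f"%(s["time_s"],1e3*d@u,1e3*d@v,1e3*s["tool_pos"][2],np.degrees(np.arctan2(-M[1,1],-M[0,1])),Y,s["contact_force"],s["width"]))
E
python3 - <<'E'
from hp import *
where()
im=r.read_camera("scene");where()
for t in("blank_center","hinge","mouth","plate_edge"):
    print(t,[(d["xy"],round(d["conf"],2)) for d in r.place_of(t,"scene")[:3]])
a=cv2.resize(im[100:280,200:400],(600,540),interpolation=2);save("s2",a)
E
```

```text
t 9.80 hopper-x -24.6 y -3.8 z 183.5 mm yaw -6.23 (hopper -6.5) F [ 0.5711  0.0058 -0.514 ] w 0.0459
t 9.85 hopper-x -24.6 y -3.6 z 183.5 mm yaw -6.21 (hopper -6.5) F [ 0.2802 -0.0556 -1.9988] w 0.0454
blank_center [([193.0, 342.3], 0.9), ([289.3, 164.1], 0.8), ([263.5, 263.6], 0.79)]
hinge [([262.4, 183.8], 0.59), ([281.9, 214.7], 0.18)]
mouth [([311.7, 218.4], 0.76)]
plate_edge [([309.6, 201.5], 0.72), ([357.6, 174.2], 0.62)]
```

View pics/s2.png

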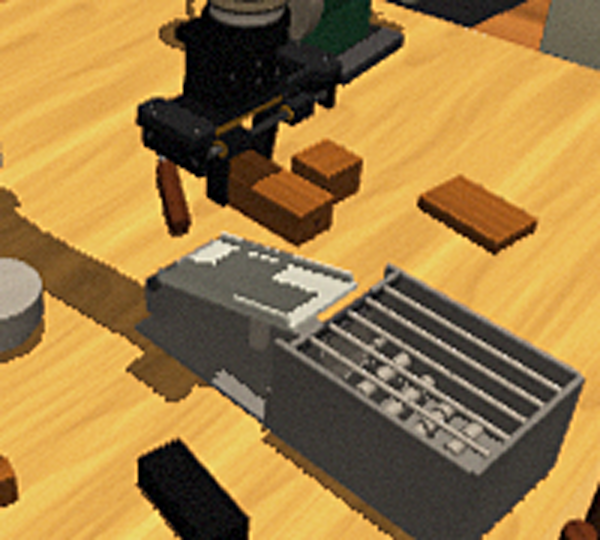

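The blank is held level and lengthways above the plate. Lowering it onto the plate, with a 4 mm lateral correction.

Emit:
carry_out --pt "-0.6 2 0 0.4 0" --pt "-0.6 4 0 0.4 0" --pt "-0.6 5.5 0 0.4 0" --pt "-0.6 7 0 0.4 0" --pt "-0.6 8 0 0.4 0"

```text
time_s: 10.68
tool_pos: [0.523, 0.0089, 0.103]
ee_rot: [0.526, -0.473, 0.526, 0.472]
contact_force: [1.1, 0.8, 0.9]
width: 0.0459
```

Emit:
carry_out --pt "-0.6 0.5 0 0 0" --pt "-0.6 1 0 0 0" --pt "-0.6 1.5 0 0 0" --pt "-0.6 2 0 0 0" --pt "-0.6 2 0 0 0"

```text
time_s: 11.3
tool_pos: [0.5224, 0.0091, 0.0833]
ee_rot: [0.526, -0.473, 0.526, 0.473]
contact_force: [0.5, -0.1, 1.3]
width: 0.0457
```

```bash
python3 -c "
from hp import *
where()"
```

```text
t 11.30 hopper-x -24.9 y 1.6 z 83.3 mm yaw -6.10 (hopper -6.5) F [ 0.5112 -0.1124  1.2992] w 0.0457
```

Emit:
carry_out --pt "-0.6 0.5 0 0 0" --pt "-0.6 1 0 0 0" --pt "-0.6 1.5 0 0 0" --pt "-0.6 1.7 0 0 0" --pt "-0.6 1.7 0 0 0"

```text
time_s: 11.92
tool_pos: [0.5225, 0.009, 0.0663]
ee_rot: [0.526, -0.473, 0.526, 0.473]
contact_force: [1.2, 0.2, 1.3]
width: 0.046
```

Emit:
carry_out --pt "-0.6 0 0 0 0" --pt "-0.6 0.1 0 0 0" --pt "-0.6 0.2 0 0 0" --pt "-0.6 0.3 0 0 0" --pt "-0.6 0.3 0 0 0"

```text
time_s: 12.55
tool_pos: [0.5226, 0.009, 0.0636]
ee_rot: [0.526, -0.473, 0.526, 0.473]
contact_force: [1.0, -0.4, 3.6]
width: 0.0459
```

Run:
```python
from hp import *
where()
a=r.read_camera("scene");w=r.read_camera("wrist")
where()
A=cv2.resize(a[140:260,220:380],(640,480),interpolation=2);save("s3",A);save("w4",w)
```

```text
t 12.55 hopper-x -24.7 y 1.5 z 63.6 mm yaw -6.11 (hopper -6.5) F [ 1.042  -0.3774  3.582 ] w 0.0459
t 12.65 hopper-x -24.7 y 1.5 z 63.6 mm yaw -6.10 (hopper -6.5) F [-0.5359 -0.3886  3.3547] w 0.0457
```

View pics/s3.png

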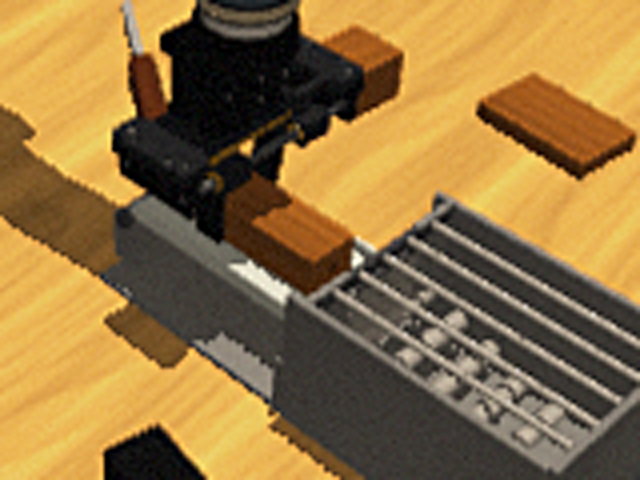

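The plate lies level under the blank, and the leading end points at the doorway. Now pushing it forward while pressing lightly.

Emit:
carry_out --pt "-0.6 0.1 -0.7 0 0" --pt "-0.6 0.1 -1.4 0 0" --pt "-0.6 0.1 -2.1 0 0.4" --pt "-0.6 0.1 -2.8 -0.1 0.4" --pt "-0.6 0.1 -3.5 -0.1 0.4"

```text
time_s: 13.28
tool_pos: [0.5528, 0.0048, 0.0629]
ee_rot: [0.525, -0.468, 0.53, 0.474]
contact_force: [-10.3, 1.1, 19.4]
width: 0.0458
```

Emit:
carry_out --pt "-0.6 0 -0.7 0 0" --pt "-0.6 0 -1.4 0 0" --pt "-0.6 0 -2.1 0 0" --pt "-0.6 0 -2.8 0 0" --pt "-0.6 0 -3.5 0 0"

```text
time_s: 13.9
tool_pos: [0.5877, 0.0008, 0.0627]
ee_rot: [0.525, -0.468, 0.53, 0.474]
contact_force: [-10.5, 1.6, 15.2]
width: 0.0459
```

```bash
python3 -c "
from hp import *
where()"
```

```text
t 13.90 hopper-x 40.8 y 0.7 z 62.7 mm yaw -6.50 (hopper -6.5) F [-10.5346   1.6362  15.1813] w 0.0459
```

Emit:
carry_out --pt "-0.6 0 -1 0 0" --pt "-0.6 0 -2 0 0" --pt "-0.6 0 -3 0 0" --pt "-0.6 0 -3.8 0 0" --pt "-0.6 0 -4.3 0 0"

```text
time_s: 14.52
tool_pos: [0.6313, -0.0042, 0.0626]
ee_rot: [0.526, -0.468, 0.53, 0.473]
contact_force: [-7.1, 1.2, 13.2]
width: 0.0455
```

Run:
```python
from hp import *
where()
a=r.read_camera("scene")
w=r.read_camera("wrist")
A=cv2.resize(a[140:260,220:380],(640,480),interpolation=2);save("s4",A);save("w5",w)
where()
```

```text
t 14.53 hopper-x 84.7 y 0.7 z 62.6 mm yaw -6.51 (hopper -6.5) F [-7.0966  1.2328 13.1793] w 0.0455
t 14.62 hopper-x 85.3 y 0.7 z 62.7 mm yaw -6.51 (hopper -6.5) F [-6.5817  0.7044 11.1529] w 0.0457
```

View pics/s4.png

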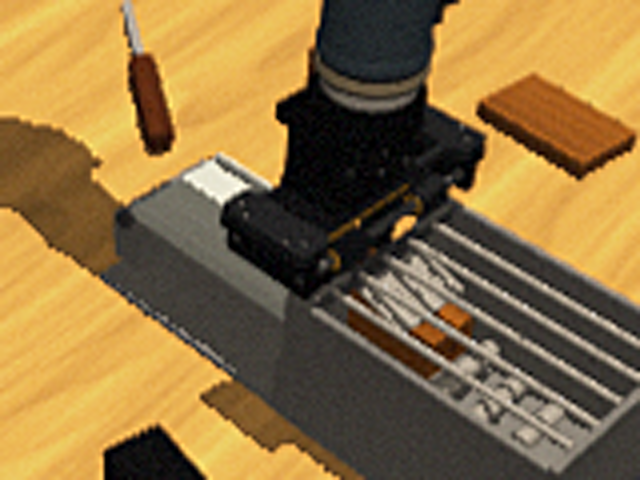

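The blank is through the flap, with its tail still gripped at about x=+71 mm. I'll drop the grip force and slide the fingertips down onto the plate, so it stays level after release.

Emit:
carry_out --pt "-0.6 0 0 0 0" --pt "-0.6 0.05 0 0 0" --pt "-0.6 0.1 0 0 0" --pt "-0.6 0.15 0 0 0" --pt "-0.6 0.2 0 0 0" --squeeze 6

```text
time_s: 15.25
tool_pos: [0.6342, -0.0046, 0.0611]
ee_rot: [0.527, -0.47, 0.528, 0.471]
contact_force: [-1.4, 0.0, 7.7]
width: 0.046
```

```bash
python3 -c "
from hp import *
where()"
```

```text
t 15.25 hopper-x 87.7 y 0.7 z 61.1 mm yaw -6.53 (hopper -6.5) F [-1.3549  0.0245  7.6589] w 0.0460
```

Emit:
carry_out --pt "-0.6 0.04 0 0 0" --pt "-0.6 0.08 0 0 0" --pt "-0.6 0.12 0 0 0" --pt "-0.6 0.12 0 0 0" --pt "-0.6 0.12 0 0 0"

```text
time_s: 15.88
tool_pos: [0.6347, -0.0046, 0.0601]
ee_rot: [0.528, -0.471, 0.528, 0.471]
contact_force: [-1.7, 0.0, 7.6]
width: 0.0461
```

Emit:
carry_out --pt "-0.6 0.04 0 0 0" --pt "-0.6 0.08 0 0 0" --pt "-0.6 0.08 0 0 0" --pt "-0.6 0.08 0 0 0" --pt "-0.6 0.08 0 0 0"

```text
time_s: 16.5
tool_pos: [0.6347, -0.0046, 0.0598]
ee_rot: [0.528, -0.47, 0.528, 0.471]
contact_force: [-2.3, 0.3, 11.6]
width: 0.0463
```

Emit:
carry_out --pt "0.15 0 0 0 0" --pt "0.15 0 0 0 0" --pt "0.15 0 0 0 0" --pt "0.15 0 0 0 0" --pt "0.15 0 0 0 0"

```text
time_s: 17.12
tool_pos: [0.6348, -0.0027, 0.0599]
ee_rot: [0.528, -0.47, 0.527, 0.472]
contact_force: [-2.1, 2.6, 12.1]
width: 0.0499
```

Run:
```python
from hp import *
where()
a=r.read_camera("scene")
A=cv2.resize(a[140:260,220:380],(640,480),interpolation=2);save("s5",A)
```

```text
t 17.12 hopper-x 88.1 y 2.6 z 59.9 mm yaw -6.46 (hopper -6.5) F [-2.1317  2.5579 12.0521] w 0.0499
```

View pics/s5.png

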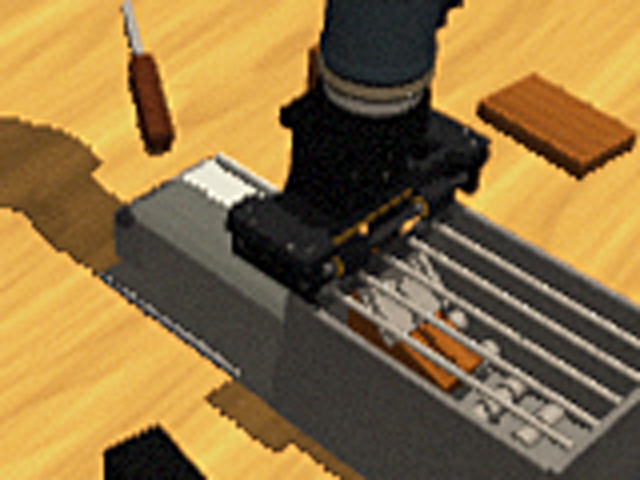

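Emit:
carry_out --pt "0.15 0 0.6 0 0" --pt "0.15 0 1.2 0 0" --pt "0.15 0 1.8 0 0" --pt "0.15 0 2.4 0 0" --pt "0.15 0 3.0 0 0"

```text
time_s: 17.8
tool_pos: [0.6082, -0.0014, 0.0603]
ee_rot: [0.529, -0.473, 0.526, 0.469]
contact_force: [5.2, -0.9, 5.7]
width: 0.0501
```

Run:
```python
from hp import *
where()
a=r.read_camera("scene")
A=cv2.resize(a[140:260,220:380],(640,480),interpolation=2);save("s6",A)
where()
```

```text
t 17.80 hopper-x 61.5 y 0.9 z 60.3 mm yaw -6.51 (hopper -6.5) F [ 5.1799 -0.9153  5.695 ] w 0.0501
t 17.85 hopper-x 60.7 y 0.9 z 60.2 mm yaw -6.51 (hopper -6.5) F [ 3.0692 -0.6906  7.9337] w 0.0502
```

View pics/s6.png

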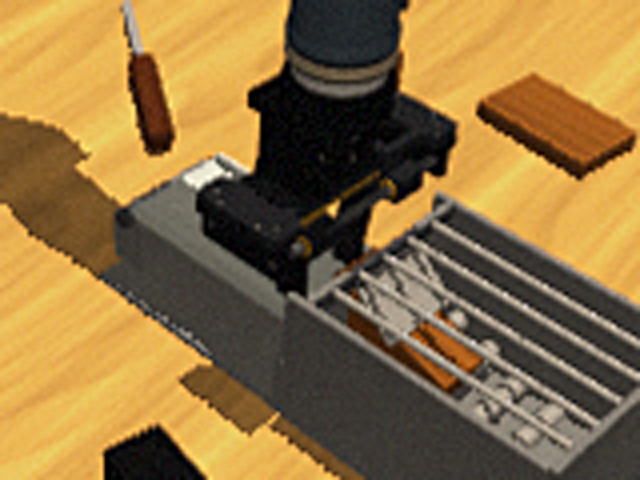

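Emit:
carry_out --pt "0.15 0.03 0.3 0 0" --pt "0.15 0.05 0.6 0 0" --pt "-0.3 0.05 0.6 0 0" --pt "-0.7 0.05 0.6 0 0" --pt "-1 0.05 0.6 0 0"

```text
time_s: 18.48
tool_pos: [0.6009, -0.0012, 0.06]
ee_rot: [0.529, -0.472, 0.527, 0.47]
contact_force: [-0.3, -1.4, 12.2]
width: 0.0278
```

Emit:
carry_out --pt "-1 0 0 0 0" --pt "-1 0 0 0 0" --pt "-1 0 -0.3 0 0" --pt "-1 0 -0.6 0 0" --pt "-1 0 -0.9 0 0"

```text
time_s: 19.1
tool_pos: [0.6024, -0.001, 0.0593]
ee_rot: [0.525, -0.467, 0.53, 0.475]
contact_force: [-18.7, 1.6, 27.3]
width: 0.0007
```

Shut, but pressing is climbing (27 N). Easing about 1 mm while pushing on.

Emit:
carry_out --pt "-1 -0.08 0 0 0" --pt "-1 -0.08 -0.4 0 0" --pt "-1 -0.08 -0.8 0 0" --pt "-1 -0.08 -1.2 0 0" --pt "-1 -0.08 -1.6 0 0"

```text
time_s: 19.73
tool_pos: [0.617, -0.003, 0.0594]
ee_rot: [0.524, -0.466, 0.531, 0.475]
contact_force: [-15.1, 0.1, 22.4]
width: 0.0005
```

```bash
python3 -c "
from hp import *
where()"
```

```text
t 19.73 hopper-x 70.5 y 0.2 z 59.4 mm yaw -6.52 (hopper -6.5) F [-15.1405   0.1074  22.3534] w 0.0005
```

Emit:
carry_out --pt "-1 -0.05 -0.3 0 0" --pt "-1 -0.05 -0.6 0 0" --pt "-1 -0.05 -0.9 0 0" --pt "-1 -0.05 -1.2 0 0" --pt "-1 -0.05 -1.5 0 0"

```text
time_s: 20.35
tool_pos: [0.6334, -0.0048, 0.0596]
ee_rot: [0.525, -0.467, 0.53, 0.474]
contact_force: [-12.1, 0.3, 17.1]
width: 0.0006
```

Run:
```python
from hp import *
where()
cal=r.get_calibration("scene");a=np.radians(Y)
a0=r.read_camera("scene");save("s7",a0)
ti=r.read_camera("top");save("t7",ti);ct=r.get_calibration("top")
for n,c,z in(("scene",cal,.06),("top",ct,.05)):
    for d in r.regions_of("blank_center",n):
        p=ray(c,d["xy"],z)[:2]-O;u=np.array([np.cos(a),np.sin(a)])
        print(n,round(d["conf"],2),d["xy"],d["mask"].sum(),"hopper-x %.3f y %.3f"%(p@u,p@[-u[1],u[0]]))
# brownish pixels inside bin, from the scene view
hsv=cv2.cvtColor(a0,cv2.COLOR_RGB2HSV)
for nm in("s4","s6"): pass
where()
```

```text
t 20.35 hopper-x 87.0 y 0.3 z 59.6 mm yaw -6.52 (hopper -6.5) F [-12.1213   0.2542  17.121 ] w 0.0006
scene 0.93 [263.9, 265.8] 844 hopper-x 0.145 y -0.222
scene 0.77 [153.1, 289.3] 1094 hopper-x 0.019 y -0.460
scene 0.65 [336.1, 231.1] 476 hopper-x 0.192 y 0.006
scene 0.6 [196.6, 345.8] 1247 hopper-x 0.200 y -0.465
top 0.7 [372.9, 157.0] 464 hopper-x 0.164 y -0.462
top 0.68 [296.9, 163.4] 400 hopper-x 0.103 y -0.205
top 0.61 [359.9, 210.0] 530 hopper-x -0.028 y -0.435
t 20.55 hopper-x 87.5 y 0.3 z 59.6 mm yaw -6.52 (hopper -6.5) F [-10.5672  -0.1755  15.4579] w 0.0004
```

Emit:
carry_out --pt "-1 0 -0.2 0 0" --pt "-1 0 -0.4 0 0" --pt "-1 0 -0.5 0 0" --pt "-1 0 -0.5 0 0" --pt "-1 0 -0.5 0 0"

```text
time_s: 21.18
tool_pos: [0.6386, -0.0054, 0.0596]
ee_rot: [0.525, -0.468, 0.53, 0.474]
contact_force: [-11.4, 1.2, 16.1]
width: 0.0003
```

Run:
```python
from hp import *
where()
cal=r.get_calibration("scene");a=np.radians(Y);u=np.array([np.cos(a),np.sin(a)])
a1=r.read_camera("scene");save("s8",a1)
for d in r.regions_of("blank_center","scene"):
    p=ray(cal,d["xy"],.06)[:2]-O; print(d["xy"],d["mask"].sum(),"%.3f %.3f"%(p@u,p@[-u[1],u[0]]))
def crop(n):return cv2.imread("pics/%s.png"%n)[170:270,290:400]
cv2.imwrite("pics/cmp.png",np.hstack([cv2.resize(crop(n),(400,364),interpolation=2) for n in("s7","s8")]))
```

```text
t 21.18 hopper-x 92.2 y 0.3 z 59.6 mm yaw -6.52 (hopper -6.5) F [-11.4124   1.1609  16.0719] w 0.0003
[264.0, 268.4] 880 0.151 -0.227
[153.7, 288.4] 1067 0.017 -0.458
[196.5, 349.3] 1241 0.206 -0.470
[348.1, 243.2] 273 0.241 -0.007
```

View pics/cmp.png

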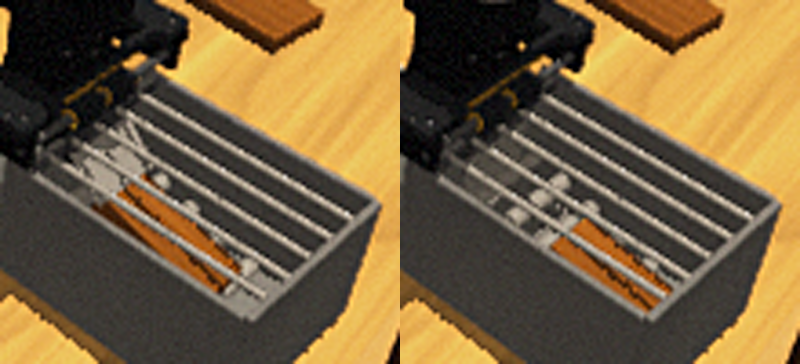

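The blank has rolled to the far wall of the bin and the flap has dropped. Backing off and lifting slowly so the plate rises gently.

Emit:
carry_out --pt "-1 0 0.6 0 0" --pt "-1 -0.3 1.2 0 0" --pt "-1 -1 1.6 0 0" --pt "-1 -2 2 0 0" --pt "-1 -3 2 0 0"

```text
time_s: 21.9
tool_pos: [0.6221, -0.0031, 0.0896]
ee_rot: [0.527, -0.47, 0.528, 0.472]
contact_force: [-2.1, -0.4, 1.8]
width: 0.0003
```

Emit:
carry_out --pt "-1 -1 0 0 0" --pt "-1 -2.5 0 0 0" --pt "-1 -5 0 0 0" --pt "-1 -8 0 0 0" --pt "-1 -12 0 0 0"

```text
time_s: 22.52
tool_pos: [0.6234, -0.0033, 0.21]
ee_rot: [0.527, -0.471, 0.528, 0.471]
contact_force: [1.1, 0.1, 0.6]
width: 0.0005
```

Emit:
carry_out --pt "-1 -1 0 5 0" --pt "-1 -1 0 10 0" --pt "-1 -1 0 15 0" --pt "-1 -1 0 18 0" --pt "-1 -1 0 18 0"

```text
time_s: 23.15
tool_pos: [0.6439, 0.1795, 0.2192]
ee_rot: [0.527, -0.472, 0.526, 0.473]
contact_force: [-0.4, -1.0, 0.1]
width: 0.0005
```

Run:
```python
from hp import *
where()
C={}
for c in("scene","top"):
    im=r.read_camera(c);save(c+"9",im);cal=r.get_calibration(c);C[c]=cal
    for t,z in(("plate_edge",.109),("blank_center",.04),("flap",.085)):
        for d in (r.place_of(t,c) if t!="flap" else r.look_for(t,c))[:5]: 
            a=np.radians(Y);u=np.array([np.cos(a),np.sin(a)]);p=ray(cal,d["xy"],z)[:2]-O
            print(c,t,round(d["conf"],2),d["xy"],"%.3f %.3f"%(p@u,p@[-u[1],u[0]]))
            if t=="plate_edge": C[c+"e"]=C.get(c+"e",d["xy"])
if "tope" in C and "scenee" in C: print("edge 3D",tri(C["top"],C["tope"],C["scene"],C["scenee"]))
# bench outside: compare with the first pictures
a,b=[cv2.imread("pics/%s.png"%n).astype(int) for n in("top0","top9")]
print([ (n,int(np.abs(a-b).sum(2)[y-8:y+8,x-8:x+8].mean())) for n,x,y in(("board",134,165),("block",151,211),("spindle",318,217),("chuck",280,248),("black",296,161),("p1",371,158),("p2",362,211))])
```

```text
t 23.15 hopper-x 76.5 y 184.7 z 219.2 mm yaw -6.18 (hopper -6.5) F [-0.4028 -1.0405  0.1278] w 0.0005
scene blank_center 0.64 [353.2, 249.6] 0.255 0.002
scene blank_center 0.59 [196.3, 343.8] 0.186 -0.459
scene blank_center 0.57 [262.1, 268.5] 0.136 -0.220
scene blank_center 0.57 [154.6, 287.6] 0.002 -0.451
scene flap 0.52 [314.0, 211.5] 0.115 -0.000
top plate_edge 0.96 [233.2, 155.7] 0.083 0.012
top blank_center 0.91 [356.9, 209.0] -0.024 -0.427
top blank_center 0.89 [373.2, 159.7] 0.157 -0.466
top blank_center 0.76 [296.4, 159.1] 0.121 -0.202
top blank_center 0.54 [243.3, 117.2] 0.246 0.002
[('board', 46), ('block', 115), ('spindle', 51), ('chuck', 77), ('black', 26), ('p1', 50), ('p2', 48)]
```

Run:
```python
from hp import *
for t in("block","chuck","board","spindle"): print(t,[(d["xy"],round(d["conf"],2)) for d in r.place_of(t,"top")[:1]],[(d["xy"],round(d["conf"],2)) for d in r.place_of(t,"scene")[:1]])
A,B=[cv2.imread("pics/%s.png"%n)[130:270,180:390] for n in("scene0","scene9")]
cv2.imwrite("pics/end.png",np.hstack([cv2.resize(x,(400,267),interpolation=2) for x in(A,B)]))
```

```text
block [([137.9, 166.1], 0.52)] [([311.4, 160.3], 0.91)]
chuck [([279.1, 251.2], 0.86)] [([198.3, 212.3], 0.9)]
board [([137.0, 166.3], 0.61)] [([357.3, 172.3], 0.61)]
spindle [([315.7, 220.2], 0.6)] [([192.6, 250.6], 0.65)]
```

Run:
```python
from hp import *
a=np.radians(Y);u=np.array([np.cos(a),np.sin(a)])
for c,px in(("top",(233.2,155.7)),("scene",None)):
    cal=r.get_calibration(c)
    print(c,"up",proj(cal,np.r_[O+.0886*u,.109]),"level",proj(cal,np.r_[O+.095*u,.06]))
A,B=[cv2.imread("pics/%s.png"%n,0) for n in("scene0","scene9")]
S7=cv2.imread("pics/s8.png",0)
for nm,(y0,y1,x0,x1) in{"plate edge/door":(185,222,290,325),"plate":(175,215,245,320)}.items():
    cc=lambda P,Q:np.corrcoef(P[y0:y1,x0:x1].ravel(),Q[y0:y1,x0:x1].ravel())[0,1]
    print(nm,"start-vs-now",cc(A,B),"start-vs-held-level",cc(A,S7))
print([ (d["xy"],round(d["conf"],2)) for _ in [r.read_camera("scene")] for d in r.place_of("plate_edge","scene")])
r.job_done();print("done")
```

```text
top up [237.0248 154.4497] level [237.5721 156.6664]
scene up [307.5359 200.4248] level [307.6748 214.3505]
plate edge/door start-vs-now 0.9351278457966933 start-vs-held-level -0.19809108040827858
plate start-vs-now 0.8833490860893501 start-vs-held-level 0.18627976294102644
[([308.9, 201.5], 0.85)]
the job is handed in; nothing more can be done
done
```

The plain wooden blank is in the hopper, and I handed the job in at about 23 s of the 72 s allowed. I gripped the blank near its tail and pressed the plate level with it. Then I pushed it through the flap, slid the fingertips down onto the plate to keep it level, and pushed the tail over the edge with the fingers shut.

**Blank:** it rolled away to the far wall of the bin, about 0.25 m along the hopper, seen from both the scene and top cameras.

**Plate:** it has sprung back up. Its free edge is at (309,201) in the scene picture; (308,200) is expected for up and (308,214) for level. That area also matches the starting picture, with a correlation of 0.94.

**Flap:** the last viewed picture showed it dropped, and the network then put it at the doorway with moderate confidence (0.52). I did not measure its angle.

**Force:** the highest reading was about 27 N down (about 33 N in total) for one call, while pushing with the shut fingers. I eased off after that. Readings came only at the end of each call, so short peaks between them would not show.

**Other pieces:**
- **Spindle, chuck and block:** the scene camera put them within about 3 pixels of where they started.
- **Board:** it was also within about 3 pixels in the top picture.
- **Disagreement:** the last top-camera "block" detection landed on the board. The pixel differences around the block and chuck were also large, probably from the arm or its shadow.

The picture-viewing limit was reached, so the last checks were by numbers only.

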